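# Index the sample carousel and start the reading

### The job

Pull the red lock ring of the sample carousel out against its spring, turn the carousel by one notch so that the jar with the orange cap stands under the black reading head, and let the ring spring fully home so that the carousel is locked. Then start the reading by throwing the yellow-tipped lever fully over to its other side. Do not tip any of the jars or disturb the bottle and the box on the bench.

Things in the scene. Friction and masses are not known exactly. Their poses are not given: they have to be found in the camera images.
- carousel: fixed white base of the sample carousel, a cone 250 mm across and 61 mm high; origin at the middle of its underside, on the upright turning axis; z up; its +x points to the white post of the reading head. Seen from the axis, the red lock ring is on the opposite (-x) side at the start
- deck_middle (a point): middle of the turning grey deck's top, on the axis, 175 mm above the bench. The deck is a disc 244 mm across and 10 mm thick with three pockets (collars 12 mm high) for jars, 95 mm from the axis, 30 degrees apart: at the start one is under the reading head, one 30 degrees to each side
- turntable (a joint): angle of the deck about the axis, rad, positive counter-clockwise from above, 0 at the start; notches at -0.524, 0 and +0.524, about 1 degree of play in a notch, stops at -0.66 and 0.66. About 0.1 N m of friction: stays where it is left. Ring, holder and jars turn with the deck. Turns only while the lock pin is out of its notch
- lockring (a joint): how far the red lock ring is pulled out along its slanted axis, m: 0 = home, pin fully in a notch; free of the notch from 0.009 on; end stop at 0.016. A spring pulls it home with about 6 N at 0 and 11 N at the stop. Let go between notches, the pin rests on the rim at 0.009
- ring_eye (a point): centre of the red pull ring: flat octagonal ring 36 mm across, 16 mm hole, 10 mm thick tangentially, lying in the radial upright plane. Ring and pin lean outward from the turning axis by 35 degrees from vertical and pull out that way (up and outward). At home the eye is 143 mm from the turning axis, 109 mm above the bench. Site z = pull direction, y = tangential
- bow_middle (a point): middle of the yellow guard bow: an 8 mm bar bent round the turning axis at radius 148 mm, 215 mm above the bench (106 mm above the ring, and over it), reaching 60 degrees to each side of the ring, on two legs from the deck; turns with the deck. It leaves no room for an upright gripper at the ring: come in tilted along the slanted pin, under the bow, and close sideways on the ring's flats
- holder_end (a point): outer end of the steel holder (24 mm across) that the ring's pin slides in, 30 mm below the ring's eye along the pin; turns with the deck, as does the grey arm that carries it, 69 to 85 mm above the bench. The deck's edge is 122 mm from the axis, its underside 165 mm above the bench
- reading_head (a point): centre of the underside of the black reading head (38 mm across), fixed 262 mm above the bench and 95 mm from the turning axis along the base's +x; it hangs on a white arm (top 312 mm up) from a white post 24 x 36 mm, 180 mm from the axis
- sample_jar: the jar with the ORANGE cap, glass, 36 mm across, 65 mm tall, about 90 g, standing loose in a deck pocket 30 degrees to one side or the other of the reading head; origin at the centre of its underside, z up
- white_jar: bystander: the same jar with a white cap, in the deck pocket on the other side
- blue_jar: bystander: the same jar with a blue cap, in the pocket under the head at the start
- read_spot (a point): point on the deck's top straight under the reading head, 95 mm from the turning axis along the base's +x, 175 mm above the bench; the orange jar's underside centre must come here
- start_lever_base: fixed grey block 70 x 50 x 25 mm carrying the start lever; origin at the centre of its underside; its x axis is the direction in which the lever is to be thrown; the lever's hinge lies along its y axis, 22 mm above the bench over the origin
- start_lever (a joint): angle of the start lever, rad: 0 = leaning 0.5 rad to the block's -x side (off), 1.0 = fully over, leaning 0.5 rad to the +x side (started); about 0.06 N m of friction, stays where it is left
- start_lever_tip (a point): centre of the lever's yellow ball, 26 mm across, on a 10 mm rod 80 mm from the hinge; about 92 mm above the bench at either end, 102 mm at mid swing
- wash_bottle: bystander: white bottle with a red cap, 64 mm across, 160 mm tall, standing on the bench; origin at its underside
- tip_box: bystander: blue box with a white lid, 117 x 82 x 57 mm, on the bench; origin at its underside
There are look-alikes about, which are no part of the job. Leave any pink or purple look-alike of the sample_jar alone.

How it is judged (in metres and radians):
On the way, in this order (a step that is already met when the one before it is completed fails the run):
1. the lock ring is pulled out of its notch (value of joint lockring above 0.008 m), for 0.1 s.
2. the carousel is locked one notch on: ring fully home, orange-capped jar under the reading head (value of joint lockring below 0.002 m and (value of joint turntable above 0.48 rad or value of joint turntable below -0.48 rad) and horizontal distance between sample_jar and read_spot below 0.008 m), for 0.2 s.
3. the start lever is thrown fully over (value of joint start_lever above 0.9 rad), for 0.2 s.
At the end, for the whole second after the job is handed in: the lock ring is home (pulled out less than 2 mm) in the notch one step from the start (turntable beyond 0.48 rad either way), the orange-capped jar stands upright (within 0.1 rad), at rest, on the deck within 8 mm of straight under the reading head, and the start lever is past 0.9 rad (all of step 2 and height (world z) of sample_jar below 0.18 m and angle between sample_jar's own z axis and vertical below 0.1 rad and value of joint start_lever above 0.9 rad and linear speed of sample_jar below 0.02 m/s); the robot touches nothing.
It fails at once if a jar is tipped or lifted out of the deck (angle between any of sample_jar, white_jar, blue_jar's own z axis and vertical above 0.3 rad or height (world z) of any of sample_jar, white_jar, blue_jar above 0.188 m or height (world z) of any of white_jar, blue_jar below 0.16 m).
It fails at once if the bottle or the box on the bench is disturbed (distance of any of wash_bottle, tip_box from where it was at the start of the episode above 0.02 m).
It also fails if it takes over 46 s, if anything falls off the work surface, if the arm or the gripper's body presses on something with over 40 N, if the wrist force passes 120 N, or if a joint passes its speed limit or range.

### The arm

A 6-joint arm with a two-finger parallel gripper is mounted at the origin on the work surface. World frame = base frame: x ahead of the robot, y to its left, z up, the work surface at z = 0. Lengths are in m, angles in degrees, forces in N, time in s.
With the tool pointing down it reaches from about 0.325 to 0.85 m from the base axis. Payload 15.5 kg.
Tool frame: the origin (TCP) lies midway between the tips of the shut fingers; the grasp point (between the pads) lies 19 mm behind it; z points along the fingers, y is the line along which they close (so a half turn about z gives the same grasp; the last joint's range is limited). The gripper opens to 91 mm and grips with 3 to 60 N. Pads are 32 mm wide; open, the fingers measure 118 mm over their backs; the gripper's body (76 mm by 178 mm) begins 60 mm behind the grasp point.
Start: joints at [67.007, 28.281, 77.091, -0, 74.628, -5.472], TCP at [0.188, 0.596, 0.214] pointing down, gripper open.
Joint ranges: [-166.48, 166.48], [-47.26, 123.95], [12.59, 153.08], [-70.14, 250.14], [6.76, 159.57], [-176.63, 176.63]. Speed limits (degrees/s): [108.29, 108.29, 147.25, 172.46, 172.46, 172.46].

### API

Orientations are given as a 3x3 rotation matrix whose columns are the frame's x, y, z axes.
In Python, from bench import ctrl gives the robot as it stands. The module is installed in compiled form; this text tells all that it offers. Calls block until the motion is done:
- ctrl.goto(position, orientation): joint-space move of the TCP to a pose.
- ctrl.move_l(position, vel=0.15, ori=None, contact_N=None): straight line of the TCP; ori=None keeps the orientation; vel is the mean speed in m/s. With contact_N (N) it stops when the force on the tool has changed by that much, and returns True; else False.
- ctrl.movej(angles): joint-space move.
- ctrl.command_gripper(opening): opening from 0.0 (shut) to 1.0 (fully open); the grip force is fixed at half the most; returns when the fingers have stopped.
- ctrl.sleep(seconds).
- ctrl.ik(position, orientation): joint angles nearest the present ones, or None.
- ctrl.read_camera(name): name is "side" or "top"; returns the picture (420x560x3 uint8, blue, green, red); there is no depth.
- ctrl.camera_params(name): a dict with "fx", "fy", "cx", "cy" (pixels), "pose" (4x4, takes a point from camera to world coordinates). Camera axes: x right, y up, looking along -z (the intrinsics and any distortion apply to the point x, -y, -z); pixel columns grow to the right and rows downward; lengths in m; the calibration is good to about 2 mm. A picture is of the moment at which its call begins. camera_params takes no time and is no camera call.
A pose or a line that the arm cannot do raises ctrl.MotionError and nothing moves.
- ctrl.sign_off(): hands the job in; it is judged then, once.
Readings, each from a call of its own:
- ctrl.current_t(): time.
- ctrl.current_q(): joint angles.
- ctrl.current_dq(): joint speeds.
- ctrl.current_effort(): joint torques, N m.
- ctrl.current_tool_pos(): TCP position.
- ctrl.current_eef_rot(): TCP orientation.
- ctrl.current_contact_force(): force on the tool from outside, world axes, zero at the start.
- ctrl.current_wrist_torque(): the same for the moment, N m.
- ctrl.current_grip_width(): opening from 0.0 (shut) to 1.0 (fully open).
- ctrl.current_grasp_force(): force on a finger pad.
Only numpy, scipy, OpenCV 4.12 (cv2) and the standard library are available. Lean on these libraries where they do the work, as an engineer would, in place of code of your own. Each camera call takes 0.05 s, during which the arm holds its last target. There are 200 camera calls.

## Working session

There is one attempt and no reset: what is moved stays moved. The work goes in short steps, each a Python script; the robot and the scene stay as the last script left them, time stands still between calls to the robot, and variables do not carry over. Pictures are saved under pics/ and viewed, at most 10 in all, crops included, and the job is handed in when it is done.

```bash
mkdir -p pics; python3 - <<'E'
from bench import ctrl
import cv2,numpy as np
for n in ("side","top"):
    im=ctrl.read_camera(n); cv2.imwrite(f"pics/{n}0.png",im)
    p=ctrl.camera_params(n); print(n,{k:(np.round(v,4).tolist() if not isinstance(v,str) else v) for k,v in p.items()})
E
```

```text
side {'fx': 440.0642, 'fy': 440.0642, 'cx': 283.5243, 'cy': 208.2929, 'pose': [[-0.9247, 0.2935, -0.2424, 0.3212], [-0.3806, -0.7068, 0.5963, 0.6505], [0.0037, 0.6436, 0.7653, 1.0015], [0.0, 0.0, 0.0, 1.0]]}
top {'fx': 430.5454, 'fy': 430.5454, 'cx': 284.1812, 'cy': 210.5278, 'pose': [[-0.0262, 0.988, -0.1519, 0.3867], [-0.9996, -0.0237, 0.0179, 0.006], [0.0141, 0.1523, 0.9882, 1.3479], [0.0, 0.0, 0.0, 1.0]]}
```

View pics/side0.png

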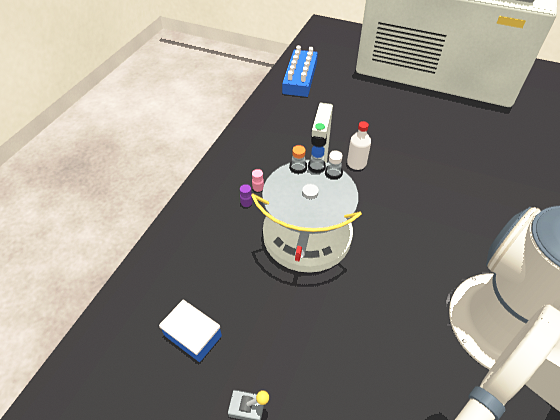

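View pics/top0.png

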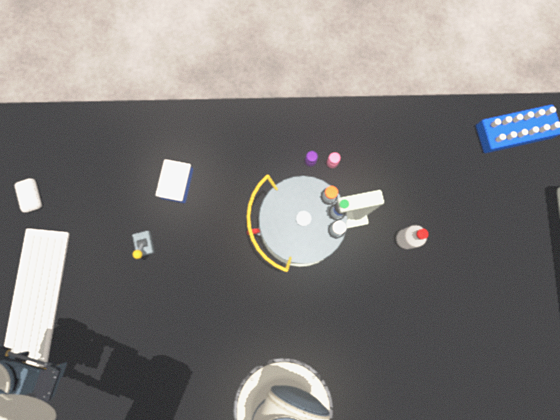

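```bash
cat > h.py <<'E'
import numpy as np,cv2
from bench import ctrl
from scipy.optimize import least_squares
P={n:ctrl.camera_params(n) for n in("side","top")}
def proj(n,X):
    p=P[n];T=np.linalg.inv(p["pose"]);c=T[:3,:3]@np.asarray(X,float)+T[:3,3]
    return np.array([p["cx"]+p["fx"]*c[0]/-c[2],p["cy"]-p["fy"]*c[1]/-c[2]])
def ray(n,uv,z):
    p=P[n];d=np.array([(uv[0]-p["cx"])/p["fx"],-(uv[1]-p["cy"])/p["fy"],-1]);T=np.array(p["pose"])
    d=T[:3,:3]@d;o=T[:3,3];return o+d*(z-o[2])/d[2]
def tri(a,b):
    f=lambda X:np.r_[proj("side",X)-a,proj("top",X)-b]
    s=least_squares(f,[.4,0.1,.1]);return s.x,np.abs(s.fun).max()
E
python3 - <<'E'
from h import *
ims={n:cv2.imread(f"pics/{n}0.png") for n in("side","top")}
R={"side":{"red":((285,240,315,265),(0,10),150),"orange":((285,140,312,170),(6,20),150),"ball":((250,385,275,408),(22,34),120),"green":((305,115,335,135),(45,75),100)},
"top":{"red":((245,220,266,240),(0,10),120),"orange":((318,182,345,205),(6,20),120),"ball":((125,243,150,265),(22,34),120),"green":((335,195,352,212),(45,75),100)}}
C={}
for n in R:
    for k,((x0,y0,x1,y1),(a,b),s) in R[n].items():
        h=cv2.cvtColor(ims[n][y0:y1,x0:x1],cv2.COLOR_BGR2HSV)
        m=cv2.inRange(h,(a,s,60),(b,255,255));v,u=np.nonzero(m)
        C[n,k]=np.array([u.mean()+x0,v.mean()+y0]);print(n,k,len(u),C[n,k].round(1),"bbox",u.min()+x0,u.max()+x0,v.min()+y0,v.max()+y0)
for k in R["top"]:
    X,e=tri(C["side",k],C["top",k]);print(k,X.round(4),round(e,2))
def crop(n,x0,y0,w,h,s):
    return cv2.resize(ims[n][y0:y0+h,x0:x0+w],None,fx=s,fy=s,interpolation=cv2.INTER_CUBIC)
a=crop("top",240,140,160,140,2.5);b=crop("side",230,90,160,200,1.75)  # 400x350 , 280x350
c=crop("top",118,218,60,50,4.5);d=crop("side",215,375,75,45,5)
out=np.zeros((600,800,3),np.uint8)
for im,x,y in((a,0,0),(b,410,0),(c,0,360),(d,410,360)): out[y:y+im.shape[0],x:x+im.shape[1]]=im
cv2.imwrite("pics/m.png",out)
E
```

```text
side red 74 [297.9 253. ] bbox 295 301 246 260
side orange 131 [298.5 151.5] bbox 292 305 145 157
side ball 128 [262.2 397.2] bbox 256 268 391 404
side green 47 [319.8 125.9] bbox 316 324 123 129
top red 36 [254.3 230.8] bbox 247 259 228 234
top orange 97 [331.2 191.1] bbox 325 338 185 198
top ball 69 [137. 254.] bbox 133 141 250 258
top green 48 [343.8 203.5] bbox 340 347 200 207
red [0.519  0.0713 0.1053] 0.52
orange [ 0.6046 -0.1404  0.2314] 1.0
ball [0.4619 0.4115 0.094 ] 0.25
green [ 0.558  -0.1587  0.3154] 0.5
```

View pics/m.png

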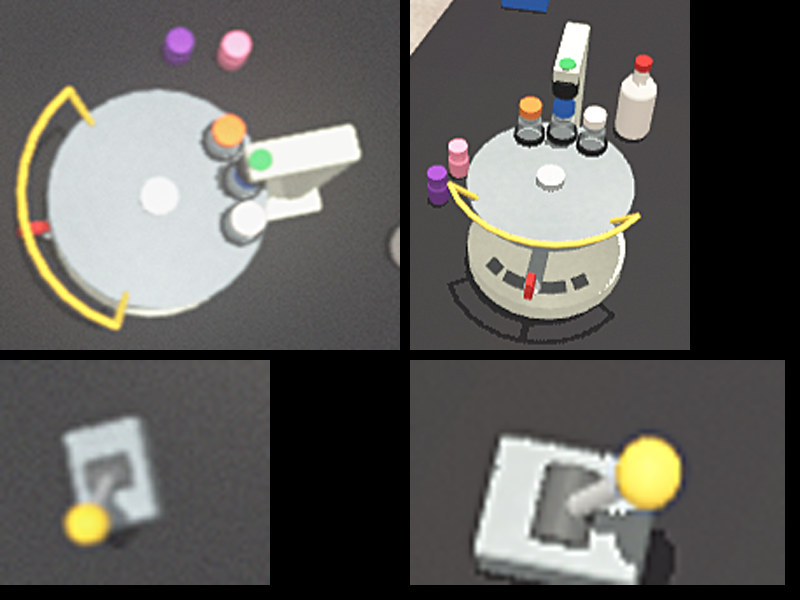

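The orange-capped jar stands on the deck at side (298,151) / top (331,191). The pink (side 258,180) and purple (side 245,195) look-alikes stand on the bench, so the orange one is the one meant. It is counter-clockwise of the head, so the deck turns −30°. The red ring is at side (298,253) and the lever ball at side (262,397).

```bash
cat >> h.py <<'E'
def rz(a): c,s=np.cos(a),np.sin(a);return np.array([[c,-s,0],[s,c,0],[0,0,1.]])
E
python3 - <<'E'
from h import *
C={("side","red"):(297.9,253),("top","red"):(254.3,230.8),("side","orange"):(298.5,151.5),("top","orange"):(331.2,191.1),("side","green"):(319.8,125.9),("top","green"):(343.8,203.5),("side","hub"):(310.5,191),("top","hub"):(303.7,218)}
def L(k,p):
    x,y,a,hz,oz=p
    l={"red":[-.143,0,.109],"orange":[.095*np.cos(.5236),.095*np.sin(.5236),oz],"green":[.095,0,.313],"hub":[0,0,hz]}[k]
    return rz(a)@l+[x,y,0]
f=lambda p:np.concatenate([proj(n,L(k,p))-uv for (n,k),uv in C.items()])
s=least_squares(f,[.542,-.065,-1.4,.18,.235],loss="soft_l1")
print(s.x.round(4),np.degrees(s.x[2]).round(2));
for (k,uv),e in zip(C.items(),f(s.x).reshape(-1,2)): print(k,e.round(2))
print("eye",L("red",s.x).round(4))
# deck outline check: project rim in both
for n in("side","top"):
    rim=np.array([proj(n,[s.x[0]+.122*np.cos(t),s.x[1]+.122*np.sin(t),.175]) for t in np.linspace(0,6.28,60)])
    print(n,"rim bbox",rim.min(0).round(1),rim.max(0).round(1))
    im=cv2.imread(f"pics/{n}0.png"); cv2.polylines(im,[np.round(rim*16).astype(int).reshape(-1,1,2)],True,(0,0,255),1,shift=4)
    cv2.imwrite(f"pics/r_{n}.png",cv2.resize(im[90:290,230:400],None,fx=2.3,fy=2.3))
cv2.imwrite("pics/rim.png",np.hstack([cv2.imread("pics/r_side.png"),cv2.imread("pics/r_top.png")]))
tc=[ray("top",((u)/4.5+118,(v-360)/4.5+218),.025) for u,v in((65,432),(138,417),(160,513),(85,532))]
sc=[ray("side",((u-410)/5+215,(v-360)/5+375),.025) for u,v in((500,437),(655,465),(637,575),(480,550))]
print("block top",np.round(tc,3).tolist(),np.mean(tc,0).round(4));print("block side",np.round(sc,3).tolist(),np.mean(sc,0).round(4))
# ik checks
x,y,a=s.x[:3]
for d in(0,-15,-30):
    A=a+np.radians(d);o=-np.array([np.cos(A),np.sin(A),0]);ax=np.sin(np.radians(35))*o+[0,0,np.cos(np.radians(35))]
    for sg in(1,-1):
        Y=sg*np.cross([0,0,1],o);R=np.column_stack([np.cross(Y,-ax),Y,-ax])
        for off in(.0,.13):
            eye=np.array([x,y,.109])+.143*o; q=ctrl.ik(eye+ax*(off-.019),R);print(d,sg,off,None if q is None else np.round(q,0))
E
```

```text
[ 0.5426 -0.0676 -1.3977  0.1804  0.2314] -80.08
('side', 'red') [-0.26 -0.18]
('top', 'red') [-0.65  0.72]
('side', 'orange') [-0.51 -0.19]
('top', 'orange') [0.23 1.4 ]
('side', 'green') [-0.63 -0.1 ]
('top', 'green') [0.96 0.26]
('side', 'hub') [-0.98 -0.16]
('top', 'hub') [-0.15  0.58]
eye [0.518  0.0733 0.109 ]
side rim bbox [261.2 158.9] [357.8 230.7]
top rim bbox [259.1 175.6] [347.7 263.5]
block top [[0.528, 0.449, 0.025], [0.537, 0.4, 0.025], [0.472, 0.384, 0.025], [0.46, 0.434, 0.025]] [0.4994 0.4168 0.025 ]
block side [[0.536, 0.404, 0.025], [0.47, 0.39, 0.025], [0.459, 0.432, 0.025], [0.523, 0.449, 0.025]] [0.497  0.4187 0.025 ]
0 1 0.0 [  22.   37.   98.  -40.   61. -143.]
0 1 0.13 [  29.   30.   89.  -34.   77. -148.]
0 -1 0.0 [ 22.  37.  98. -40.  61.  37.]
0 -1 0.13 [ 29.  30.  89. -34.  77.  32.]
-15 1 0.0 [  19.   41.   86.  -33.   72. -140.]
-15 1 0.13 [  25.   36.   75.  -30.   89. -144.]
-15 -1 0.0 [ 19.  41.  86. -33.  72.  40.]
-15 -1 0.13 [ 25.  36.  75. -30.  89.  36.]
-30 1 0.0 [  16.   45.   74.  -28.   83. -135.]
-30 1 0.13 [  20.   43.   61.  -26.  100. -139.]
-30 -1 0.0 [ 16.  45.  74. -28.  83.  45.]
-30 -1 0.13 [ 20.  43.  61. -26. 100.  41.]
```

View pics/rim.png

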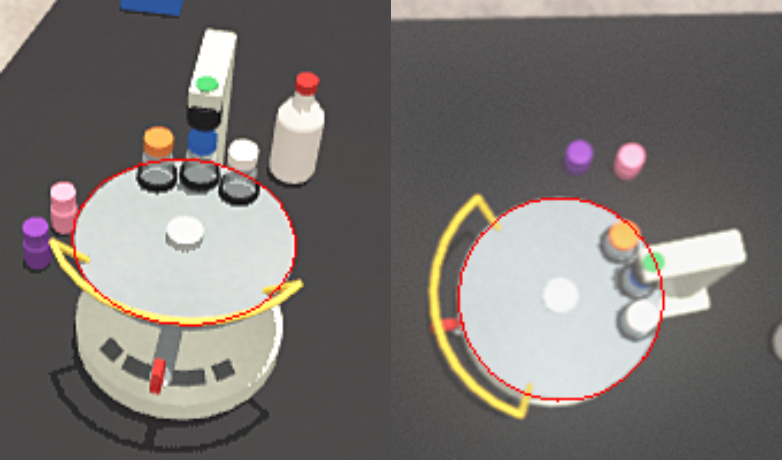

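The rim overlay fits the deck in both views, and the lever block, at (0.498, 0.418) with a +13° heading, agrees with the ball. Now I approach.

```bash
cat >> h.py <<'E'
AX=np.array([.5426,-.0676]);YAW=-1.3977
def pose(deg,off):
    "tool pose with grasp point `off` m out of the eye's home along the pin, deck turned by deg"
    A=YAW+np.radians(deg);o=-np.array([np.cos(A),np.sin(A),0]);t=np.radians(35)
    ax=np.sin(t)*o+[0,0,np.cos(t)];Y=-np.cross([0,0,1],o);x=np.cross(Y,-ax)
    eye=np.r_[AX,.109]+.143*o; perp=np.cos(t)*o-[0,0,np.sin(t)]
    return eye+ax*(off-.019)+.003*perp, np.column_stack([x,Y,-ax])
E
python3 - <<'E'
from h import *
p,R=pose(0,.14);ctrl.goto(p,R)
p,R=pose(0,.002)
print(ctrl.move_l(p,vel=.08,contact_N=6),ctrl.current_tool_pos()-p,ctrl.current_contact_force(),ctrl.current_t())
a=ctrl.read_camera("side");b=ctrl.read_camera("top")
z=lambda i,x,y:cv2.resize(i[y:y+130,x:x+130],None,fx=3,fy=3)
cv2.imwrite("pics/g.png",np.hstack([z(a,240,160),z(b,200,160)]))
E
```

```text
False [0.00016371 0.00023078 0.00026823] [-0.06955414 -0.29314687  0.28783193] 3.9333
```

View pics/g.png

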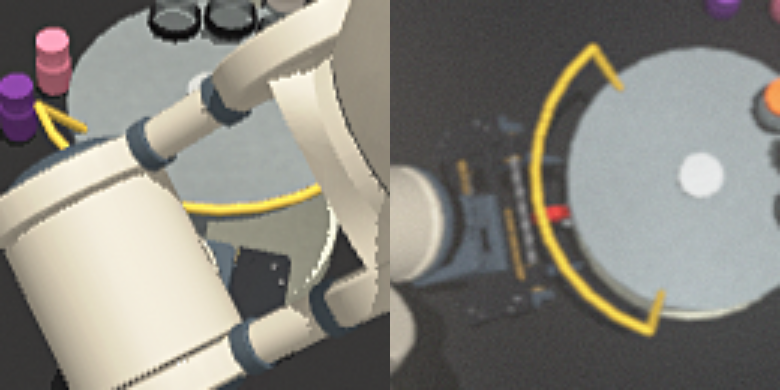

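The gripper sits under and outside the bow without contact. The red ring shows at top-crop (555,213), between the fingers. Next I close on it.

```bash
python3 - <<'E'
from h import *
ctrl.command_gripper(0.0)
print("grip",ctrl.current_grip_width(),ctrl.current_grasp_force(),"F",ctrl.current_contact_force().round(1) if hasattr(ctrl.current_contact_force(),'round') else ctrl.current_contact_force())
p0=np.array(ctrl.current_tool_pos());_,R=pose(0,0);ax=-R[:,2]
for d in(.004,.008,.012):
    ctrl.move_l(p0+ax*d,vel=.03);F=np.array(ctrl.current_contact_force())
    print(d,"axis N",(F@ax).round(1),"tan",(F@R[:,1]).round(1),"x",(F@R[:,0]).round(1),"grip",ctrl.current_grip_width(),ctrl.current_grasp_force(),"moved",((ctrl.current_tool_pos()-p0)@ax).round(4))
print(ctrl.current_t())
E
```

```text
grip 0.10852512342027364 29.999359127367597 F [ 3.3 -1.4 -2.4]
0.004 axis N -7.5 tan 3.6 x -0.5 grip 0.10673478047624975 29.99824405750161 moved 0.0039
0.008 axis N -9.2 tan 2.9 x -0.2 grip 0.10765566121923519 29.99805699749828 moved 0.0078
0.012 axis N -11.1 tan 3.6 x 0.2 grip 0.1043111301889834 29.997927522832413 moved 0.0117
6.0917
```

The spring force matches the given values, so the ring is out. Now I turn.

```bash
python3 - <<'E'
from h import *
for d in np.linspace(-4,-30,7):
    p,R=pose(d,.014);ctrl.move_l(p,vel=.05,ori=R);F=np.array(ctrl.current_contact_force())
    print(round(d,1),(R.T@F).round(1),round(ctrl.current_grip_width(),3))
    if np.linalg.norm(F)>30: print("STOP");break
print(ctrl.current_t())
cv2.imwrite("pics/t.png",np.hstack([cv2.resize(ctrl.read_camera(n)[100:290,220:370],None,fx=2.6,fy=2.6) for n in("side","top")]))
E
```

```text
-4.0 [ 0.5  4.8 11.1] 0.109
-8.3 [ 0.5  4.7 10.4] 0.11
-12.7 [ 1.5  4.  10.1] 0.108
-17.0 [ 3.5  3.4 10.4] 0.109
-21.3 [ 3.9  3.5 10.3] 0.108
-25.7 [5.5 3.6 9.5] 0.109
-30.0 [ 7.2  3.4 11. ] 0.109
8.6333
```

View pics/t.png

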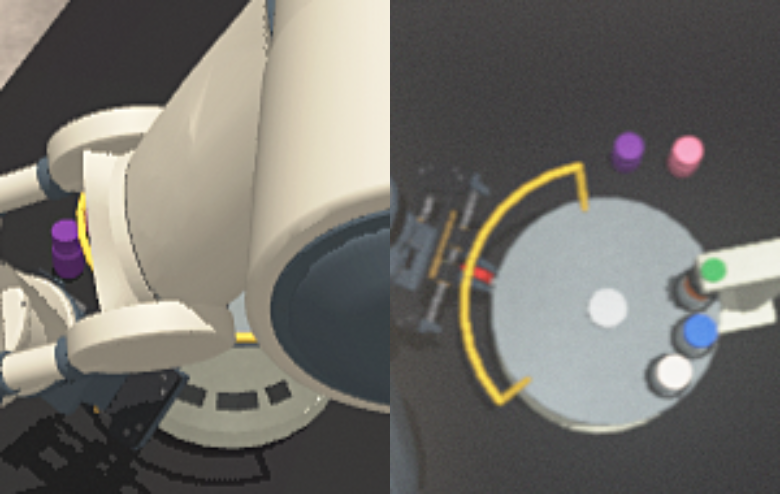

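The orange jar is now under the head (top crop 690,290). Next I let the ring in while still holding it.

```bash
python3 - <<'E'
from h import *
def rep(s):
    _,R=pose(-30,0);print(s,(R.T@np.array(ctrl.current_contact_force())).round(1),ctrl.current_t())
for off in(.010,.008,.005,.002):
    p,R=pose(-30,off);c=ctrl.move_l(p,vel=.02,ori=R,contact_N=14);rep((off,c))
    if c: break
E
```

```text
(0.01, False) [9.  2.  9.7] 9.0833
(0.008, False) [10.2  1.6  8.3] 9.3333
(0.005, False) [10.   1.2  7.5] 9.6333
(0.002, True) [ 0.1  0.9 -6.4] 9.875
```

The pin passed the rim and bottomed out. Now I release, back out, and check.

```bash
python3 - <<'E'
from h import *
ctrl.command_gripper(0.7)
p=np.array(ctrl.current_tool_pos());R=np.array(ctrl.current_eef_rot())
print(ctrl.current_contact_force())
print(ctrl.move_l(p-R[:,2]*.14,vel=.1,contact_N=10))
ctrl.move_l(np.array(ctrl.current_tool_pos())+[-.05,.12,.03],vel=.2)
print(ctrl.current_tool_pos(),ctrl.current_t())
# lever: above and behind
a=np.radians(13);u=np.array([np.cos(a),np.sin(a),0]);B=np.array([.498,.4175,0])
for s in(1,-1):
    Rl=np.column_stack([s*u,s*np.cross([0,0,-1],u),[0,0,-1]])
    print(s,[None if (q:=ctrl.ik(B+u*k+[0,0,z],Rl)) is None else np.round(q,0).tolist() for k,z in((-.1,.2),(-.1,.075),(.03,.075))])
i=ctrl.read_camera("side");j=ctrl.read_camera("top")
cv2.imwrite("pics/h.png",np.hstack([cv2.resize(i[100:290,220:370],None,fx=2.6,fy=2.6),cv2.resize(j[130:320,220:370],None,fx=2.6,fy=2.6)]))
for n,im,(x0,y0,x1,y1) in(("side",i,(240,200,320,270)),("top",j,(240,180,275,240))):
    m=cv2.inRange(cv2.cvtColor(im[y0:y1,x0:x1],cv2.COLOR_BGR2HSV),(0,140,60),(10,255,255));v,w=np.nonzero(m)
    eye=pose(-30,.019)[0]; 
    for d in(0,.005,.009): print(n,d,len(w),(w.mean()+x0,v.mean()+y0) if len(w) else None,"pred",proj(n,pose(-30,d+.019)[0]).round(1))
E
```

```text
[0.07913868 0.17838539 0.31515371]
False
[0.56697742 0.25471643 0.23601219] 13.175
1 [[39.0, 24.0, 87.0, -0.0, 69.0, 116.0], [39.0, 33.0, 94.0, -0.0, 52.0, 116.0], [34.0, 41.0, 77.0, -0.0, 62.0, 111.0]]
-1 [[39.0, 24.0, 87.0, -0.0, 69.0, -64.0], [39.0, 33.0, 94.0, -0.0, 52.0, -64.0], [34.0, 41.0, 77.0, -0.0, 62.0, -69.0]]
side 0 0 None pred [270.3 242.4]
side 0.005 0 None pred [269.5 242.1]
side 0.009 0 None pred [268.8 241.9]
top 0 36 (np.float64(255.47222222222223), np.float64(205.86111111111111)) pred [254.8 206.1]
top 0.005 36 (np.float64(255.47222222222223), np.float64(205.86111111111111)) pred [253.7 205.6]
top 0.009 36 (np.float64(255.47222222222223), np.float64(205.86111111111111)) pred [252.9 205.1]
```

View pics/h.png

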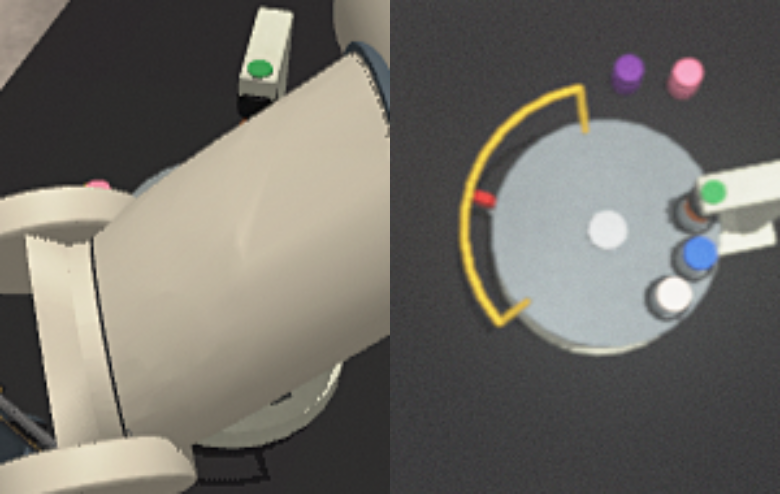

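The top view puts the ring at its home position. I go behind the lever and check the ring in the side view before throwing.

```bash
python3 - <<'E'
from h import *
p=np.array(ctrl.current_tool_pos());ctrl.move_l(p+[-.02,.03,.08],vel=.2)
a=np.radians(13);u=np.array([np.cos(a),np.sin(a),0]);B=np.array([.498,.4175,0])
Rl=np.column_stack([u,np.cross([0,0,-1],u),[0,0,-1]])
ctrl.goto(B-u*.1+[0,0,.22],Rl);ctrl.command_gripper(0)
i=ctrl.read_camera("side");print(ctrl.current_t())
x0,y0,x1,y1=240,200,320,270
m=cv2.inRange(cv2.cvtColor(i[y0:y1,x0:x1],cv2.COLOR_BGR2HSV),(0,140,60),(9,255,255));v,w=np.nonzero(m)
print(len(w),w.mean()+x0,v.mean()+y0)
cv2.imwrite("pics/k.png",cv2.resize(i[90:290,220:420],None,fx=3,fy=3))
E
```

```text
16.0833
0 nan nan<stdin>:9: RuntimeWarning: Mean of empty slice.
  ret = ret.dtype.type(ret / rcount)
```

View pics/k.png

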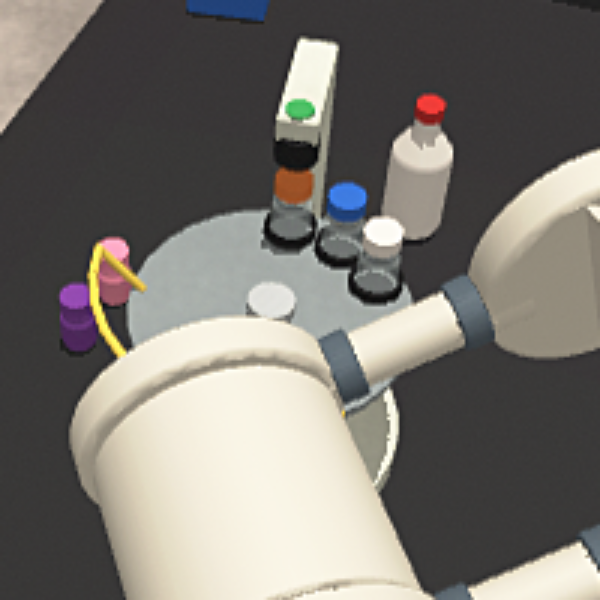

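The orange jar is straight under the head (293,185), but the arm hides the ring. I swing aside briefly for one check.

```bash
python3 - <<'E'
from h import *
q=np.array(ctrl.current_q());q2=q.copy();q2[0]=85;ctrl.movej(q2)
i=ctrl.read_camera("side");print(ctrl.current_t())
x0,y0,x1,y1=240,215,320,270
m=cv2.inRange(cv2.cvtColor(i[y0:y1,x0:x1],cv2.COLOR_BGR2HSV),(0,140,60),(9,255,255));v,w=np.nonzero(m)
if len(w):print(len(w),w.mean()+x0,v.mean()+y0)
for d in(0,.004,.009):
    o,R=pose(-30,d);e=o+.019*R[:,2]*-1-.003*R[:,0]*0;print(d,proj("side",pose(-30,d+.019)[0]).round(1))
cv2.imwrite("pics/l.png",np.hstack([cv2.resize(i[205:285,225:345],None,fx=6,fy=6)]))
E
```

```text
17.7667
119 271.30252100840335 241.63025210084032
0 [270.3 242.4]
0.004 [269.7 242.2]
0.009 [268.8 241.9]
```

View pics/l.png

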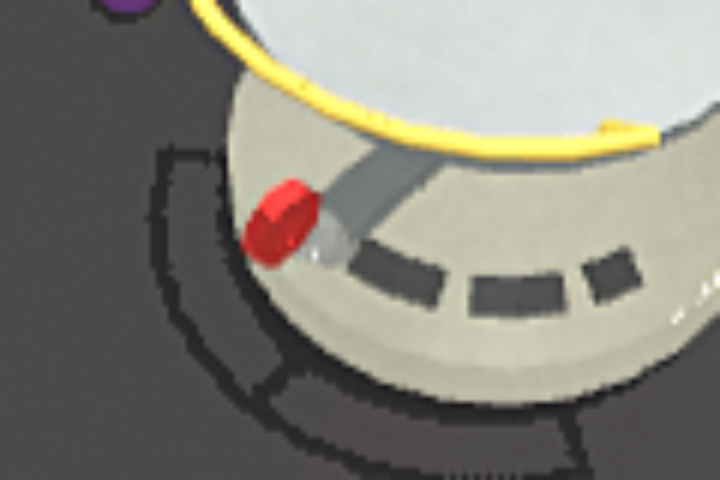

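The ring sits home: centroid (271.3, 241.6), on the home prediction. Now I throw the lever.

```bash
python3 - <<'E'
from h import *
a=np.radians(13);u=np.array([np.cos(a),np.sin(a),0]);B=np.array([.498,.4175,0])
Rl=np.column_stack([u,np.cross([0,0,-1],u),[0,0,-1]])
ctrl.goto(B-u*.1+[0,0,.22],Rl);ctrl.move_l(B-u*.1+[0,0,.078],vel=.1)
c=ctrl.move_l(B+u*.03+[0,0,.078],vel=.06,contact_N=10)
print(c,((ctrl.current_tool_pos()-B)@u).round(4),ctrl.current_contact_force())
ctrl.sleep(.3)
ctrl.move_l(B-u*.08+[0,0,.1],vel=.1);ctrl.move_l(B-u*.1+[0,0,.25],vel=.15)
q=np.array(ctrl.current_q());q[0]=85;ctrl.movej(q)
C=[]
for n,(x0,y0,x1,y1) in(("side",(200,350,290,419)),("top",(110,215,160,275))):
    i=ctrl.read_camera(n);m=cv2.inRange(cv2.cvtColor(i[y0:y1,x0:x1],cv2.COLOR_BGR2HSV),(22,120,60),(34,255,255));v,w=np.nonzero(m)
    C.append((w.mean()+x0,v.mean()+y0) if len(w) else None);print(n,len(w),C[-1])
    cv2.imwrite(f"pics/e_{n}.png",i)
if all(C):
    X,e=tri(*C);print(X,e,"along",(X-B)@u)
print(ctrl.current_t())
E
```

```text
True 0.0117 [-5.01943879  0.25743125  4.01040888]
side 135 (np.float64(224.9037037037037), np.float64(390.5111111111111))
top 67 (np.float64(132.08955223880596), np.float64(228.01492537313433))
[0.5369932  0.42787681 0.09234972] 0.5937183172312643 along 0.040328085365905826
26.925
```

The ball travelled 77 mm, the full 76.7 mm stroke, and stands 92 mm high. Handing in.

```bash
python3 -c "
from bench import ctrl
print(ctrl.sign_off())"
```

```text
the job is handed in; nothing more can be done
None
```

I handed the job in at about 27 s, with the carousel turned one notch clockwise (−30°), the orange-capped jar under the reading head, the lock ring home as far as the cameras show, and the start lever fully over; the hand-in returned no verdict.

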